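# Open the ring-scroll chuck on the run-out bench by two turns

### The arm

A 6-joint arm with a two-finger parallel gripper is mounted at the origin on a cart in front of the work surface, level with it; the furniture and walls round the work are solid. World frame = base frame: x ahead of the robot, y to its left, z up, the work surface at z = 0. Lengths are in mm, angles in rad, forces in N, time in s.
With the tool pointing down it reaches from about 300 to 850 mm from the base axis. Payload 4.2 kg.
Tool frame: the origin (TCP) lies at the very end of the fingers, on their centre line; the grasp point (between the pads) lies 19 mm behind it (arm.grip_point_offset is the distance from the TCP to the grasp point, in mm); z points along the fingers, y is the direction in which the jaws open and shut (so a half turn about z gives the same grasp; the last joint's range is limited). The gripper opens to 91 mm and grips with 3 to 60 N. Pads are 32 mm wide; open, the fingers measure 118 mm over their backs; the gripper's body (76 mm by 178 mm) begins 60 mm behind the grasp point.
Start: joints at [1.175, 0.32, 1.565, -0, 1.257, -0.02], TCP at [211.038, 534.889, 213.976] pointing down, gripper open.
Joint ranges: [-3.11, 3.11], [-0.84, 2.01], [0.21, 2.61], [-1.34, 4.49], [0.05, 2.63], [-2.56, 2.56]. Speed limits (rad/s): [2.57, 2.57, 3.14, 3.14, 3.14, 3.14].

### API

Orientations are given as a unit quaternion [x, y, z, w].
In Python, from cell import arm, grab_frame, finish_job gives the robot as it stands. The module is installed in compiled form; this text tells all that it offers.
- The arm moves only by the tool play_rows, never from a script. Its argument "rows" is a list of rows, each an object of numbers: "gripper": the gripper command: -1 is fully open, 1 is shut, values between are in proportion; "dx", "dy", "dz": the shift along the world's x, y, z in mm; "spin": the turn about the world's z in rad. In form: [{"gripper": .., "dx": .., "dy": .., "dz": .., "spin": ..}, ...]. A call has 1 to 10 rows; each row is the pose to reach, as a shift and turn from the pose measured when the call began; what a row does not reach only later rows make up. A row lasts 1/8 s, in which the tool goes at most 62.5 mm and 10.7 degrees, less where a joint would pass 70% of its speed; a pose out of reach is approached as far as the arm can. A call with a gripper value outside its range is refused whole. The fingers move at their own pace and stop on an object; "force" is the grip in N (left out, the last holds). Time passes only in rows, so rows that repeat a pose let the fingers close. It gives the time, the measured TCP pose, the force and the opening at its end, in the units of the state.
- arm.read_state(): the state, without advancing time (a new reading comes with each control period).
- grab_frame(name): name is "scene" or "top"; returns a dict with "frame" (400x640x3 uint8, red, green, blue), "vertical_fov" (degrees; the focal length in pixels is half the picture's height over the tangent of half this angle, whatever the lens; pixels are square), "cx", "cy" (the principal point, pixels), "cam_to_world" (4x4, takes a point from camera to world coordinates). Camera axes: x right, y down, z forward; pixel columns grow to the right and rows downward; lengths in mm; the calibration is good to about 2 mm. A picture is of the moment at which its call begins. There is no depth.
- finish_job(): hands the job in, once; it reports no verdict.
The state is a dict: "t": time; "joints": joint angles; "joint_vel": joint speeds; "effort": joint torques, N m; "ee_pos": TCP position; "eef_rot": TCP orientation; "ft_force": force on the tool from outside, world axes, zero at the start; "wrist_torque": the same for the moment, N m; "opening": opening from 0.0 (shut) to 1.0 (fully open).
Only numpy, scipy, OpenCV 4.12 (cv2) and the standard library are available. Lean on these libraries where they do the work, as an engineer would, in place of code of your own. Each camera call takes 0.05 s, during which the arm holds its last target.

### The job

The bearing on the run-out bench has been checked: free it in the chuck, using only a fingertip or the outside of the fingers. First push the dial-gauge arm gently aside, to either side, until the gauge is well clear of the chuck; then roll a fingertip along the knurled rim of the chuck ring, counter-clockwise seen from above, stroke after stroke, until the ring has made two full turns and the three jaws stand off the bearing. Do not pinch or lift anything: the bearing stays lying between the jaws, and the things round the bench stay where they are.

Things in the scene. Friction and masses are not known exactly. Their poses are not given: they have to be found in the camera images.
- fixture: Run-out bench, fixed: grey cast base plate 225 x 136 x 14 mm with an upright three-jaw ring-scroll chuck, 108 mm across, and a gauge post. Origin: on the workbench top under the chuck axis, z up. Its x axis points from the chuck to the gauge post (post axis at x = 105 mm). The plate spans x -75 to 149 mm, y -68 to 68 mm; cap screws 5 mm high in its corners.
- ring_axis (a point): Point on the chuck axis at mid height of the knurled ring, 33 mm above the workbench; fixed, axes as fixture. The ring stands from 20 to 46 mm above the workbench and is 108 mm over its knurl: 60 straight upright ridges, 1.5 mm high, from 24 to 42 mm above the workbench. It is too wide to be pinched by a gripper. Outside it only the base plate (top at 14 mm) lies below.
- ring (a joint): Turn of the knurled ring about the chuck's upright axis, rad: 0 = closed on the bearing (start; it cannot go below), growing counter-clockwise seen from above, 2 pi per full turn, stop at 3.2 turns. It drags with about 0.14 N m (2.6 N along the rim), stays where it is left, and moves the three jaws outward 3 mm a turn.
- ring_mark (a point): Short black index line with a dot engraved on the ring's top face, 47.5 mm from the axis, 46 mm above the workbench. It turns with the ring; at the start it lies against the matching line on the chuck's round face, 18 degrees counter-clockwise of the jaw that points away from the gauge post.
- gauge_arm (a joint): Swing of the gauge arm about the post's upright axis, rad: within 0.1 of 0 at the start (gauge over the chuck), positive counter-clockwise seen from above, -1.7 to 1.7. It drags with about 0.06 N m and stays where it is left. Beyond 0.8 either way the gauge is clear of the chuck. (Overhead, the edge of a wall shelf hangs 0.60 m ahead of the robot, 0.49 m above the workbench: mind the wrist.)
- gauge_bar (a point): Place to push the arm: on the bare steel bar between post and gauge, 50 mm from the post axis, 104 mm above the workbench. The bar is 10 mm wide, 12 mm high (98 to 110 mm), bare from 13 to 84 mm from the post axis. Site x axis: along the bar, from gauge to post. The upright gauge at its end is 43 mm wide, its top 165 mm above the workbench; the post is 14 mm thick, its top at 131 mm.
- gauge_tip (a point): Lowest point of the dial gauge's stylus, 105 mm from the post axis, 67 mm above the workbench; 2 mm over the bearing at the start.
- held_bearing: Ball bearing lying flat on the chuck's face between the three jaws, 52 mm across, 15 mm high, loose once the jaws open; origin at the centre of its underside, 50 mm above the workbench. The jaws reach 63 mm above the workbench; their outer ends lie 44 mm from the axis when closed, 50 mm after two turns.
- gear: Bystander: loose steel pinion, 56 mm across, 28 mm high, lying on the workbench; origin at the centre of its underside.
- spanner: Bystander: loose small combination spanner, 24 x 111 x 5 mm, lying on the workbench; origin at the centre of its underside.
- feeler: Bystander: loose folded feeler gauge, 22 x 99 x 10 mm, lying on the workbench; origin at the centre of its underside.

How it is judged (in metres and radians):
On the way, in this order (a step that is already met when the one before it is completed fails the run):
1. the gauge has been swung clear of the chuck before the ring was loosened (horizontal distance between gauge_tip and ring_axis above 0.075 m and value of joint ring below 0.3 rad), for 0.2 s.
2. the ring has made one full turn (value of joint ring above 6.28 rad), for 0.1 s.
3. the ring has made two full turns (within a fifth of a turn) (value of joint ring above 11.31 rad), for 0.2 s.
At the end, for the whole second after the job is handed in: The ring stands at two full turns, within a fifth of a turn either way (11.31 to 13.82 rad), at rest; the gauge's stylus is more than 75 mm from the chuck axis seen from above; the bearing lies flat on the chuck's face between the opened jaws, within 10 mm of the axis (value of joint ring between 11.31 and 13.82 rad and velocity of joint ring between -0.05 and 0.05 rad/s and horizontal distance between gauge_tip and ring_axis above 0.075 m and horizontal distance between held_bearing and ring_axis below 0.01 m and z of held_bearing in the frame of fixture between 0.046 and 0.054 m and angle between held_bearing's own z axis and vertical below 0.1 rad and linear speed of held_bearing below 0.01 m/s); the robot touches nothing.
It fails at once if the ring is loosened while the gauge still stands over the chuck (value of joint ring above 0.5 rad and horizontal distance between gauge_tip and ring_axis below 0.075 m).
It fails at once if the gauge arm is pinched or shoved hard (more than 30 N) (contact force between the fingers and gauge_arm above 30 N).
It fails at once if the bearing is lifted or tipped up (z of held_bearing in the frame of fixture above 0.058 m or angle between held_bearing's own z axis and vertical above 0.3 rad).
It fails at once if the pinion, the small spanner or the feeler gauge is moved (distance of any of gear, spanner, feeler from where it was at the start of the episode above 0.02 m).
It also fails if it takes over 72 s, if anything falls off the work surface, if the arm or the gripper's body presses on something with over 40 N, if the wrist force passes 120 N, or if a joint passes its speed limit or range.

## Working session

There is one attempt and no reset: what is moved stays moved. The work goes in short steps, Python scripts to look and compute and a tool call to move; the robot and the scene stay as the last step left them, time stands still between calls to the robot, and variables do not carry over. Pictures are saved under pics/ and viewed, and the job is handed in when it is done.

Besides the shell and the picture viewer there is one more tool, called by a JSON object that holds its "method" and its "body", one argument or row to a line. play_rows: Moves the arm, as the interface text tells. Its arguments: {"type":"object","properties":{"rows":{"type":"array"},"force":{"type":"number"}},"required":["rows"]}

```bash
mkdir -p pics; cat > h.py <<'E'
import numpy as np, cv2
from cell import arm, grab_frame, finish_job
def save(name,fn):
    d=grab_frame(name); cv2.imwrite('pics/'+fn,d['frame'][:,:,::-1]); return d
def cam(d):
    f=200/np.tan(np.radians(d['vertical_fov'])/2); return f,d['cx'],d['cy'],np.array(d['cam_to_world'])
def px2w(d,u,v,z):
    f,cx,cy,T=cam(d); r=T[:3,:3]@np.array([(u-cx)/f,(v-cy)/f,1]); o=T[:3,3]; return o+r*(z-o[2])/r[2]
def w2px(d,p):
    f,cx,cy,T=cam(d); q=T[:3,:3].T@(np.array(p)-T[:3,3]); return q[0]/q[2]*f+cx,q[1]/q[2]*f+cy
E
python3 - <<'E'
from h import *
import pickle
for n in('scene','top'):
    d=save(n,n+'0.png'); pickle.dump(d,open(n+'0.pkl','wb')); print(n,d['vertical_fov'],d['cx'],d['cy'],np.round(d['cam_to_world'],3).tolist())
print(arm.read_state())
E
```

```text
scene 42.21702538036958 322.30664431705424 202.38757753476034 [[0.492, -0.54, 0.683, -428.257], [-0.87, -0.287, 0.4, -658.331], [-0.02, -0.791, -0.612, 913.662], [0.0, 0.0, 0.0, 1.0]]
top 54.28338022435864 322.5989260533084 204.64566659519093 [[0.014, -0.996, 0.089, 381.051], [-1.0, -0.012, 0.02, -131.478], [-0.019, -0.089, -0.996, 977.093], [0.0, 0.0, 0.0, 1.0]]
{'t': 0.1, 'joints': array([ 1.17497076e+00,  3.20282314e-01,  1.56552659e+00, -2.62775102e-05,
        1.25739902e+00, -2.00160219e-02]), 'joint_vel': array([-0.00086868, -0.00026586, -0.00191938,  0.00111165, -0.00200581,
       -0.00054127]), 'effort': array([-1.74704390e-03, -4.13333774e+01, -2.32509702e+01,  7.27449870e-02,
        4.22195171e-02, -4.57141925e-05]), 'ee_pos': array([210.88752922, 534.46322295, 213.18495317]), 'eef_rot': array([ 1.86796909e-01,  9.82398220e-01, -7.92824211e-04, -1.54491355e-04]), 'ft_force': array([ 0.68629469,  0.37117817, -0.39499366]), 'wrist_torque': array([ 0.03640141, -0.02696296, -0.02057919]), 'opening': 0.9989436068021946}
```

View pics/scene0.png

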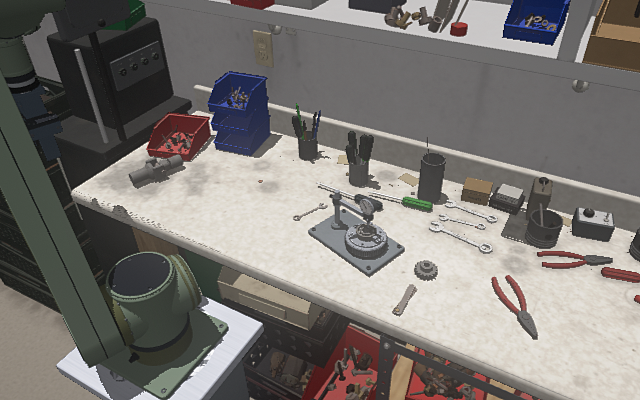

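View pics/top0.png

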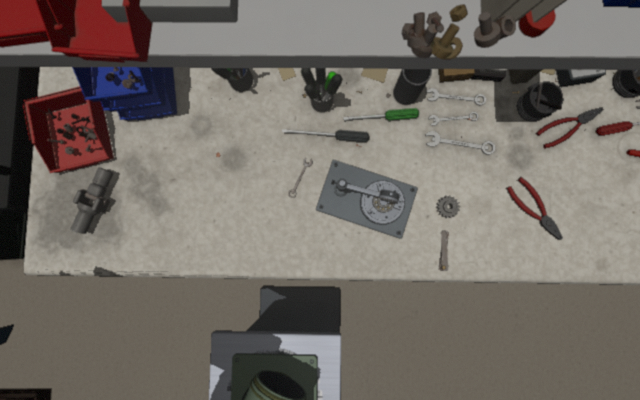

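```bash
python3 - <<'E'
from h import *
a=cv2.imread('pics/top0.png')[140:280,270:480]; cv2.imwrite('pics/top0z.png',cv2.resize(a,None,fx=3.8,fy=3.8,interpolation=cv2.INTER_CUBIC))
a=cv2.imread('pics/scene0.png')[170:320,280:480]; cv2.imwrite('pics/scene0z.png',cv2.resize(a,None,fx=4,fy=4,interpolation=cv2.INTER_CUBIC))
E
```

```text
(no output)
```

View pics/top0z.png

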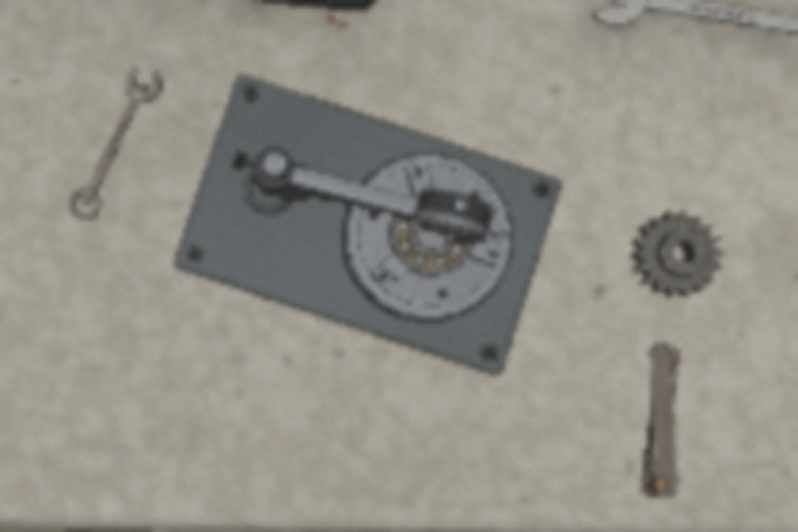

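View pics/scene0z.png

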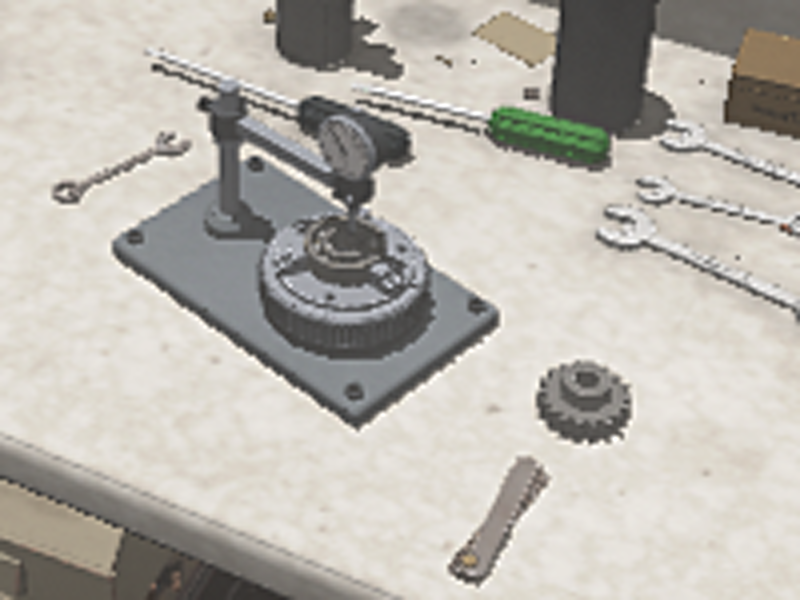

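```bash
python3 - <<'E'
from h import *
import pickle
from scipy.optimize import least_squares
T=pickle.load(open('top0.pkl','rb'));S=pickle.load(open('scene0.pkl','rb'))
tz=lambda u,v:(u/3.8+270-.4,v/3.8+140-.4)
sz=lambda u,v:(u/4+280-.4,v/4+170-.4)
# local corners: post side x=149
C=[(149,-68,14),(-75,-68,14),(-75,68,14),(149,68,14)]
tp=[tz(238,76),tz(561,182),tz(500,374),tz(177,266)]
sp={(149,68,14):sz(115,241),(-75,68,14):sz(359,420),(-75,-68,14):sz(497,312)}
for p in tp: print(px2w(T,*p,14).round(1))
for k,p in sp.items(): print(k,px2w(S,*p,14).round(1))
# which y sign: x dir chuck->post = left(+y world); z up => fixture y = z cross x
def tr(q,c):
    x,y,t=q;return np.array([x+np.cos(t)*c[0]-np.sin(t)*c[1],y+np.sin(t)*c[0]+np.cos(t)*c[1],c[2]])
def fit(use):
    def r(q):
        o=[]
        if 't' in use:
            for c,p in zip(L,tp): o+=list(np.subtract(w2px(T,tr(q,c)),p))
            o+=list(np.subtract(w2px(T,tr(q,(105,0,131))),tz(275,163)))
        if 's' in use:
            for c,p in sp.items():
                o+=list(np.subtract(w2px(S,tr(q,c)),p))
        return o
    s=least_squares(r,[400,-60,1.2]);return s.x,np.round(s.fun,1)
L=C
# world: local x -> +y world => local y -> -x world; so far side (big x) is local y=-68
for u in('t','s','ts'): print(u,fit(u))
q=fit('ts')[0]
for n,p,z in [('gear',tz(678,253),28),('fe1',tz(664,350),10),('fe2',tz(660,490),10),('sp1',tz(145,85),5),('sp2',tz(86,204),5)]: print(n,px2w(T,*p,z).round(0))
g=px2w(T,*tz(452,205),150);print('gauge top ',g, 'post',tr(q,(105,0,0)),'bar end',px2w(T,*tz(412,207),110))
E
```

```text
[ 580.4 -134.8   14. ]
[ 512.3 -346.1   14. ]
[ 387.  -305.9   14. ]
[454.4 -96.5  14. ]
(149, 68, 14) [454.5 -95.9  14. ]
(-75, 68, 14) [ 382.4 -309.1   14. ]
(-75, -68, 14) [ 509.9 -345.3   14. ]
t (array([ 472.59081978, -256.09510088,    1.26065135]), array([ 0.1, -1. ,  0.9, -0.8,  0.3,  0.9, -1.2,  0.4, -0.1,  0.4]))
s (array([ 470.73181828, -256.78083734,    1.25433733]), array([-1. ,  0.2, -0.8, -0.4,  1.8, -0. ]))
ts (array([ 472.10706342, -256.17346935,    1.25826713]), array([ 0.2, -0.9,  1. , -0.6,  0.3,  1.1, -1.2,  0.4, -0. ,  0.5, -1. ,
       -0. , -0.6, -0.9,  1.8, -0.5]))
gear [ 466. -417.   28.]
fe1 [ 404. -412.   10.]
fe2 [ 314. -409.   10.]
sp1 [576. -73.   5.]
sp2 [495. -35.   5.]
gauge top  [ 480.12419597 -254.92867088  150.        ] post [ 504.39102442 -156.25977729    0.        ] bar end [ 483.46605188 -237.48300924  110.        ]
```

{"method": "play_rows", "body": {
  "rows": [
    {"gripper":1,"dx":10,"dy":-60,"dz":10,"spin":-0.15},
    {"gripper":1,"dx":25,"dy":-120,"dz":10,"spin":-0.32},
    {"gripper":1,"dx":45,"dy":-180,"dz":10,"spin":-0.49},
    {"gripper":1,"dx":70,"dy":-235,"dz":10,"spin":-0.66},
    {"gripper":1,"dx":100,"dy":-290,"dz":10,"spin":-0.83},
    {"gripper":1,"dx":130,"dy":-345,"dz":10,"spin":-1.0},
    {"gripper":1,"dx":160,"dy":-400,"dz":10,"spin":-1.17},
    {"gripper":1,"dx":190,"dy":-455,"dz":10,"spin":-1.34},
    {"gripper":1,"dx":220,"dy":-510,"dz":10,"spin":-1.51},
    {"gripper":1,"dx":220,"dy":-510,"dz":10,"spin":-1.51}
  ],
  "force": 20
}}

```text
t: 1.35
ee_pos: [432.2, 21.1, 222.8]
eef_rot: [0.811, 0.585, -0.001, -0.0]
ft_force: [-0.0, 0.5, -0.4]
opening: 0.003
```

```bash
cat >> h.py <<'E'
Q=(472.1,-256.2,1.258)
def loc(a,b):
    c,s=np.cos(Q[2]),np.sin(Q[2]); return np.array([Q[0]+c*a-s*b,Q[1]+s*a+c*b])
def st():
    s=arm.read_state(); from scipy.spatial.transform import Rotation as R
    y=R.from_quat(s['eef_rot']).as_matrix()[:,1]
    print('t',round(s['t'],2),'pos',s['ee_pos'].round(1),'yang',round(float(np.degrees(np.arctan2(y[1],y[0]))),1),'F',s['ft_force'].round(1),'j',s['joints'].round(2),'op',round(s['opening'],3)); return s
E
python3 - <<'E'
from h import *
s=st();p=s['ee_pos'][:2]
t0=loc(105-50+0,0)
for q in np.arange(0.3,-1.62,-.2):
    th=Q[2]+np.pi+q; d=np.array([np.cos(th),np.sin(th)]); n=np.array([-d[1],d[0]])
    h=13.5*abs(np.cos(q))+16*abs(np.sin(q))+5
    P=loc(105,0)+50*d+h*n; print(round(q,2),P.round(0),(P-p).round(0))
E
```

```text
t 1.35 pos [432.2  21.1 222.8] yang -18.4 F [-0.   0.5 -0.4] j [ 0.02  0.09  1.84 -0.    1.21  0.34] op 0.003
0.3 [ 526. -207.] [  94. -228.]
0.1 [ 513. -209.] [  81. -230.]
-0.1 [ 503. -210.] [  71. -231.]
-0.3 [ 494. -210.] [  62. -231.]
-0.5 [ 485. -208.] [  53. -230.]
-0.7 [ 476. -205.] [  43. -226.]
-0.9 [ 467. -198.] [  34. -219.]
-1.1 [ 459. -189.] [  27. -210.]
-1.3 [ 453. -178.] [  21. -199.]
-1.5 [ 451. -166.] [  18. -187.]
```

{"method": "play_rows", "body": {
  "rows": [
    {"gripper":1,"dx":30,"dy":-50,"dz":0,"spin":0},
    {"gripper":1,"dx":60,"dy":-105,"dz":0,"spin":0},
    {"gripper":1,"dx":85,"dy":-160,"dz":0,"spin":0},
    {"gripper":1,"dx":98,"dy":-210,"dz":-10,"spin":0},
    {"gripper":1,"dx":100,"dy":-229,"dz":-30,"spin":0},
    {"gripper":1,"dx":100,"dy":-229,"dz":-50,"spin":0},
    {"gripper":1,"dx":100,"dy":-229,"dz":-50,"spin":0}
  ]
}}

```text
t: 2.22
ee_pos: [531.0, -206.3, 171.0]
eef_rot: [0.811, 0.585, -0.002, -0.003]
ft_force: [0.3, 0.3, 0.3]
opening: -0.0
```

```bash
python3 - <<'E'
from h import *
st()
d=save('scene','s1.png')
a=cv2.imread('pics/s1.png')[100:320,240:480]; cv2.imwrite('pics/s1z.png',cv2.resize(a,None,fx=2.7,fy=2.7,interpolation=cv2.INTER_CUBIC))
E
```

```text
t 2.23 pos [ 531.  -206.3  171. ] yang -18.4 F [0.3 0.3 0.3] j [-0.39  0.34  1.64 -0.    1.16 -0.07] op -0.0
```

View pics/s1z.png

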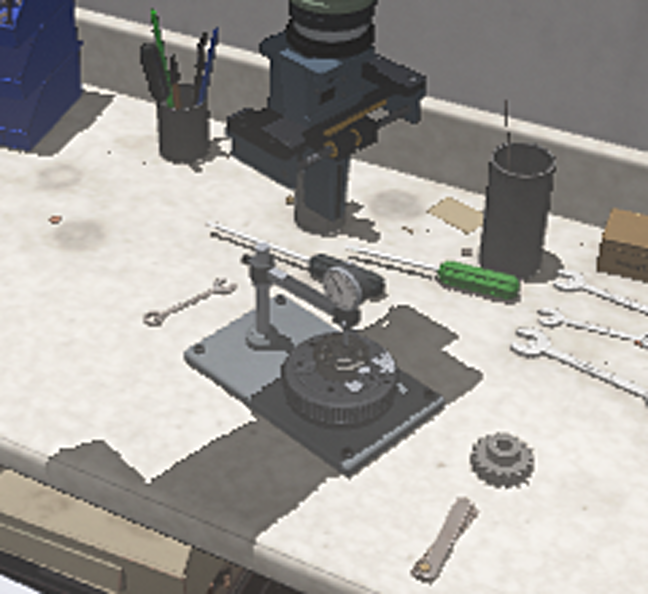

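{"method": "play_rows", "body": {
  "rows": [
    {"gripper":1,"dx":1,"dy":-2,"dz":-35,"spin":0},
    {"gripper":1,"dx":1,"dy":-2,"dz":-69,"spin":0},
    {"gripper":1,"dx":1,"dy":-2,"dz":-70,"spin":0},
    {"gripper":1,"dx":-5,"dy":-3,"dz":-70,"spin":0},
    {"gripper":1,"dx":-12,"dy":-3,"dz":-70,"spin":0},
    {"gripper":1,"dx":-18,"dy":-3,"dz":-70,"spin":0},
    {"gripper":1,"dx":-23,"dy":-3,"dz":-70,"spin":0},
    {"gripper":1,"dx":-28,"dy":-3,"dz":-70,"spin":0},
    {"gripper":1,"dx":-33,"dy":-3,"dz":-70,"spin":0}
  ]
}}

```text
t: 3.4
ee_pos: [499.4, -209.6, 102.6]
eef_rot: [0.811, 0.585, -0.0, -0.001]
ft_force: [2.3, 1.0, 0.9]
opening: 0.006
```

```bash
python3 - <<'E'
from h import *
st()
d=save('scene','s2.png')
a=cv2.imread('pics/s2.png')[100:320,240:480]; cv2.imwrite('pics/s2z.png',cv2.resize(a,None,fx=2.7,fy=2.7,interpolation=cv2.INTER_CUBIC))
E
```

```text
t 3.4 pos [ 499.4 -209.6  102.6] yang -18.4 F [2.3 1.  0.9] j [-0.42  0.36  1.8   0.    0.98 -0.1 ] op 0.006
```

View pics/s2z.png

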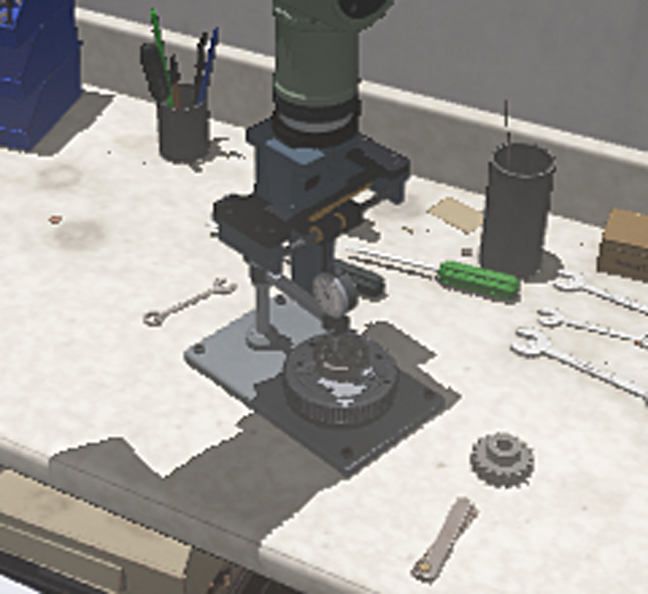

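{"method": "play_rows", "body": {
  "rows": [
    {"gripper":1,"dx":-7,"dy":0,"dz":-1,"spin":0},
    {"gripper":1,"dx":-15,"dy":2,"dz":-1,"spin":0},
    {"gripper":1,"dx":-23,"dy":5,"dz":-1,"spin":0},
    {"gripper":1,"dx":-29,"dy":9,"dz":-1,"spin":0},
    {"gripper":1,"dx":-34,"dy":14,"dz":-1,"spin":0},
    {"gripper":1,"dx":-39,"dy":19,"dz":-1,"spin":0},
    {"gripper":1,"dx":-43,"dy":25,"dz":-1,"spin":0},
    {"gripper":1,"dx":-46,"dy":31,"dz":-1,"spin":0},
    {"gripper":1,"dx":-48,"dy":38,"dz":-1,"spin":0},
    {"gripper":1,"dx":-49,"dy":44,"dz":-1,"spin":0}
  ]
}}

```text
t: 4.7
ee_pos: [449.1, -165.0, 101.4]
eef_rot: [0.811, 0.585, -0.001, -0.001]
ft_force: [0.4, -2.1, 0.4]
opening: 0.009
```

```bash
python3 - <<'E'
from h import *
st()
d=save('scene','s3.png')
a=cv2.imread('pics/s3.png')[100:320,240:480]; cv2.imwrite('pics/s3z.png',cv2.resize(a,None,fx=2.7,fy=2.7,interpolation=cv2.INTER_CUBIC))
E
```

```text
t 4.7 pos [ 449.1 -165.   101.4] yang -18.4 F [ 0.4 -2.1  0.4] j [-0.38  0.28  1.94 -0.    0.93 -0.06] op 0.009
```

View pics/s3z.png

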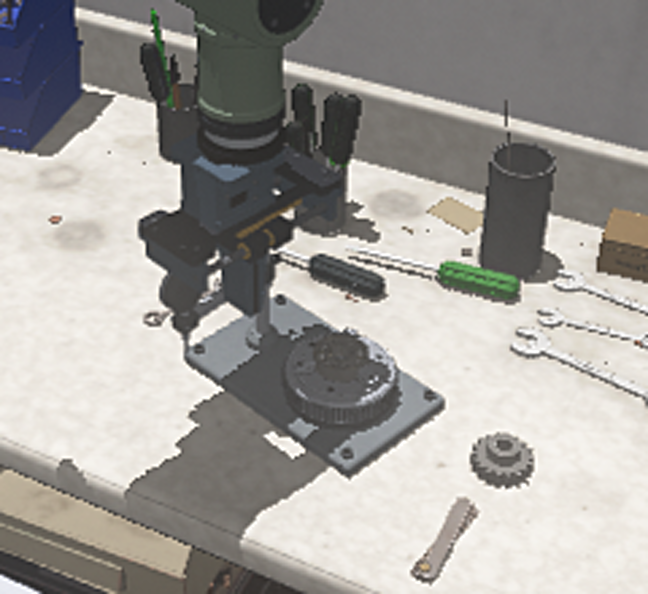

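{"method": "play_rows", "body": {
  "rows": [
    {"gripper":1,"dx":1,"dy":4,"dz":0,"spin":0},
    {"gripper":1,"dx":3,"dy":8,"dz":0,"spin":0},
    {"gripper":1,"dx":3,"dy":10,"dz":0,"spin":0},
    {"gripper":1,"dx":0,"dy":-5,"dz":0,"spin":0},
    {"gripper":1,"dx":-4,"dy":-20,"dz":0,"spin":0},
    {"gripper":1,"dx":-20,"dy":-40,"dz":0,"spin":0},
    {"gripper":1,"dx":-20,"dy":-40,"dz":0,"spin":0}
  ]
}}

```text
t: 5.62
ee_pos: [427.9, -205.6, 101.3]
eef_rot: [0.812, 0.584, -0.001, -0.002]
ft_force: [0.5, -0.9, -0.6]
opening: 0.005
```

```bash
python3 - <<'E'
from h import *
import pickle
s=st()
d=save('scene','s4.png');t=save('top','t4.png')
a=cv2.imread('pics/s4.png')[100:320,240:480]; a=cv2.resize(a,(480,440),interpolation=cv2.INTER_CUBIC)
b=cv2.imread('pics/t4.png')[120:280,270:480]; cv2.imwrite('pics/t4z.png',cv2.resize(b,None,fx=3.7,fy=3.7,interpolation=cv2.INTER_CUBIC)); cv2.imwrite('pics/s4z.png',a)
print(loc(33,95),loc(33,72))
E
```

```text
t 5.62 pos [ 427.9 -205.6  101.3] yang -18.5 F [ 0.5 -0.9 -0.6] j [-0.47  0.27  1.95 -0.    0.92 -0.15] op 0.005
[ 391.86447933 -195.56782023] [ 413.74844583 -202.64539118]
```

View pics/s4z.png

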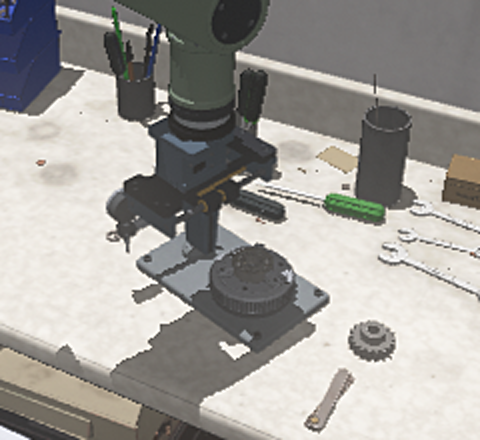

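View pics/t4z.png

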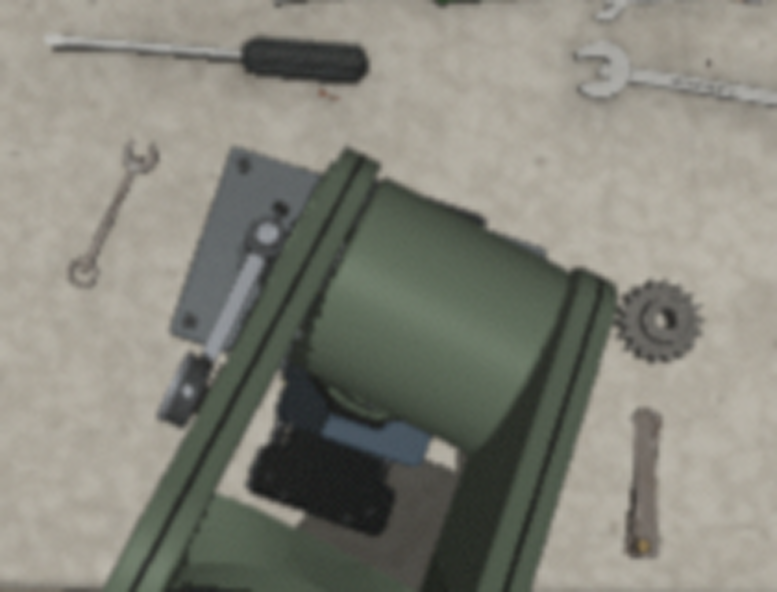

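```bash
cat >> h.py <<'E'
def path(R,f0,f1,step=15,a=16,b=13.5):
    pts=[]
    seg=np.concatenate([[f0],[x for x in(90,180,270) if f0<x<f1],[f1]])
    def c(f,s): # s: sample side angle
        return np.array([R*np.cos(np.radians(f))+a*np.sign(np.cos(np.radians(s))),R*np.sin(np.radians(f))+b*np.sign(np.sin(np.radians(s)))])
    for i in range(len(seg)-1):
        m=(seg[i]+seg[i+1])/2
        for f in np.linspace(seg[i],seg[i+1],20): pts.append(c(f,m))
    pts=np.array(pts); L=np.r_[0,np.cumsum(np.hypot(*np.diff(pts,axis=0).T))]
    n=int(np.ceil(L[-1]/step))+1; l=np.linspace(0,L[-1],n)
    return np.c_[np.interp(l,L,pts[:,0]),np.interp(l,L,pts[:,1])],L[-1]
def toloc(p):
    c,s=np.cos(Q[2]),np.sin(Q[2]); d=np.array(p)[:2]-Q[:2]; return np.array([c*d[0]+s*d[1],-s*d[0]+c*d[1]])
E
python3 - <<'E'
from h import *
p=st()['ee_pos'][:2]
for q in [(30,85),(30,78),(29.5,66)]: print(q,(loc(*q)-p).round(1))
E
```

```text
t 5.72 pos [ 428.8 -204.7  101.4] yang -18.4 F [ 0.4 -0.9  0.6] j [-0.47  0.27  1.95  0.    0.92 -0.15] op 0.008
(30, 85) [-28.3   3.2]
(30, 78) [-21.7   1.1]
(29.5, 66) [-10.4  -3.1]
```

{"method": "play_rows", "body": {
  "rows": [
    {"gripper":1,"dx":-28,"dy":3,"dz":-10,"spin":0},
    {"gripper":1,"dx":-28,"dy":3,"dz":-40,"spin":0},
    {"gripper":1,"dx":-28,"dy":3,"dz":-70,"spin":0},
    {"gripper":1,"dx":-25,"dy":2,"dz":-73,"spin":0},
    {"gripper":1,"dx":-21,"dy":1,"dz":-73,"spin":0},
    {"gripper":1,"dx":-17,"dy":0,"dz":-73,"spin":0},
    {"gripper":1,"dx":-14,"dy":-2,"dz":-73,"spin":0},
    {"gripper":1,"dx":-12,"dy":-2,"dz":-73,"spin":0},
    {"gripper":1,"dx":-11,"dy":-3,"dz":-73,"spin":0},
    {"gripper":1,"dx":-10,"dy":-3,"dz":-73,"spin":0}
  ]
}}

```text
t: 6.98
ee_pos: [418.8, -207.7, 28.4]
eef_rot: [0.811, 0.585, -0.001, -0.002]
ft_force: [0.3, 0.3, 0.1]
opening: 0.007
```

```bash
python3 - <<'E'
from h import *
s=st();print(toloc(s['ee_pos']))
E
```

```text
t 6.97 pos [ 418.8 -207.7   28.4] yang -18.5 F [0.3 0.3 0.1] j [-0.49  0.37  2.05  0.    0.73 -0.16] op 0.007
[29.70394618 65.66896354]
```

{"method": "play_rows", "body": {
  "rows": [
    {"gripper":1,"dx":2,"dy":-0.6,"dz":0,"spin":0},
    {"gripper":1,"dx":3,"dy":-1,"dz":0,"spin":0}
  ]
}}

```text
t: 7.22
ee_pos: [421.9, -208.8, 28.4]
eef_rot: [0.811, 0.585, -0.001, -0.002]
ft_force: [0.4, 0.5, 0.5]
opening: 0.007
```

{"method": "play_rows", "body": {
  "rows": [
    {"gripper":1,"dx":2,"dy":-0.6,"dz":0,"spin":0},
    {"gripper":1,"dx":3,"dy":-1,"dz":0,"spin":0}
  ]
}}

```text
t: 7.48
ee_pos: [422.9, -208.9, 28.1]
eef_rot: [0.811, 0.585, -0.002, -0.004]
ft_force: [-6.4, 1.7, 4.2]
opening: 0.003
```

```bash
python3 - <<'E'
from h import *
s=st();print(toloc(s['ee_pos']))
save('scene','s5.png')
a=cv2.imread('pics/s5.png')[170:300,280:440]; cv2.imwrite('pics/s5z.png',cv2.resize(a,None,fx=4.5,fy=4.5,interpolation=cv2.INTER_CUBIC))
E
```

```text
t 7.47 pos [ 422.9 -208.9   28.1] yang -18.5 F [-6.4  1.7  4.2] j [-0.48  0.37  2.04 -0.    0.74 -0.16] op 0.003
[29.84050995 61.35692105]
```

View pics/s5z.png

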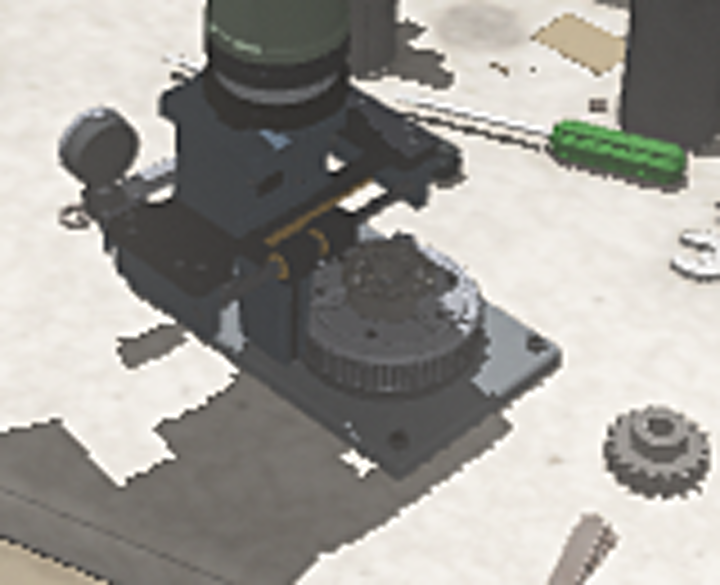

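```bash
cat >> h.py <<'E'
def rows(R,f0,f1,step=15,a=16,b=12,start=0,n=10):
    s=st();p=s['ee_pos'][:2]; print('loc',toloc(p).round(1))
    P,L=path(R,f0,f1,step,a,b); print('L',L,len(P))
    for q in P[start:start+n]: print(q.round(0),(loc(*q)-p).round(0))
E
python3 - <<'E'
from h import *
rows(48,75,180,12,n=20)
E
```

```text
t 7.53 pos [ 422.8 -208.9   28.1] yang -18.5 F [-5.3  1.5  4.8] j [-0.48  0.37  2.04 -0.    0.74 -0.16] op 0.004
loc [29.9 61.4]
L 119.94302423475088 11
[28. 58.] [ 2. -2.]
[17. 60.] [ -3. -13.]
[ 5. 60.] [ -6. -24.]
[-7. 60.] [-10. -36.]
[-19.  60.] [-14. -47.]
[-31.  58.] [-15. -59.]
[-42.  52.] [-13. -71.]
[-51.  45.] [ -9. -82.]
[-58.  35.] [ -2. -92.]
[-63.  24.] [  7. -99.]
[-64.  12.] [  18. -105.]
```

{"method": "play_rows", "body": {
  "rows": [
    {"gripper":1,"dx":2,"dy":-2,"dz":0,"spin":0},
    {"gripper":1,"dx":-3,"dy":-13,"dz":0,"spin":0},
    {"gripper":1,"dx":-6,"dy":-24,"dz":0,"spin":0}
  ]
}}

```text
t: 7.9
ee_pos: [414.0, -230.9, 27.5]
eef_rot: [0.811, 0.585, -0.003, -0.008]
ft_force: [-4.6, 4.7, 3.8]
opening: 0.004
```

```bash
python3 - <<'E'
from h import *
s=st();print(toloc(s['ee_pos']))
save('scene','s6.png')
a=cv2.imread('pics/s6.png')[170:300,280:440]; cv2.imwrite('pics/s6z.png',cv2.resize(a,None,fx=4.5,fy=4.5,interpolation=cv2.INTER_CUBIC))
E
```

```text
t 7.9 pos [ 414.  -230.9   27.5] yang -18.5 F [-4.6  4.7  3.8] j [-0.53  0.38  2.03  0.    0.75 -0.21] op 0.004
[ 6.18208172 63.07658644]
```

View pics/s6z.png

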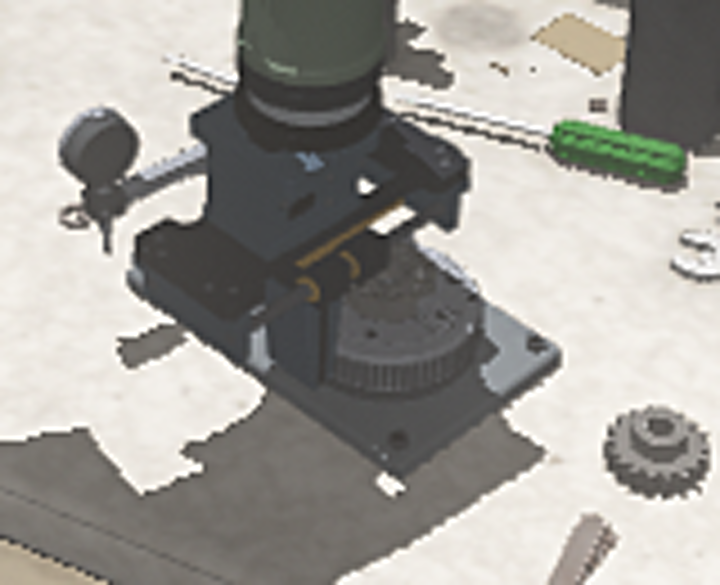

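```bash
python3 - <<'E'
from h import *
rows(46,84,200,12,n=20)
E
```

```text
t 7.95 pos [ 413.6 -232.1   27.5] yang -18.5 F [-5.7  2.4  3.9] j [-0.54  0.38  2.03 -0.    0.75 -0.21] op 0.0
loc [ 5.  63.1]
L 149.10996092508694 14
[21. 58.] [10. 13.]
[ 9. 58.] [6. 3.]
[-2. 58.] [ 3. -8.]
[-14.  58.] [ -1. -19.]
[-25.  57.] [ -3. -30.]
[-36.  53.] [ -3. -42.]
[-45.  47.] [ -0. -53.]
[-53.  39.] [  5. -63.]
[-59.  29.] [ 13. -71.]
[-62.  18.] [ 23. -77.]
[-62.   6.] [ 33. -81.]
[-62.  -5.] [ 44. -85.]
[-62. -17.] [ 55. -88.]
[-59. -28.] [ 67. -89.]
```

{"method": "play_rows", "body": {
  "rows": [
    {"gripper":1,"dx":3,"dy":-8,"dz":0,"spin":0},
    {"gripper":1,"dx":-1,"dy":-19,"dz":0,"spin":0},
    {"gripper":1,"dx":-3,"dy":-30,"dz":0,"spin":0},
    {"gripper":1,"dx":-3,"dy":-42,"dz":0,"spin":0},
    {"gripper":1,"dx":0,"dy":-53,"dz":0,"spin":0},
    {"gripper":1,"dx":5,"dy":-63,"dz":0,"spin":0},
    {"gripper":1,"dx":13,"dy":-71,"dz":0,"spin":0}
  ]
}}

```text
t: 8.82
ee_pos: [419.7, -303.9, 26.4]
eef_rot: [0.81, 0.587, -0.01, -0.012]
ft_force: [-19.2, -11.7, 2.8]
opening: 0.009
```

```bash
python3 - <<'E'
from h import *
save('scene','s7.png')
a=cv2.imread('pics/s7.png')[170:300,280:440]; cv2.imwrite('pics/s7z.png',cv2.resize(a,None,fx=4.5,fy=4.5,interpolation=cv2.INTER_CUBIC))
rows(46,150,290,12,n=30)
E
```

```text
t 8.88 pos [ 421.7 -306.1   26.5] yang -18.2 F [-15.7 -15.5  -2.3] j [-0.64  0.44  1.92 -0.02  0.81 -0.31] op 0.006
loc [-63.   32.6]
L 168.37763983058755 16
[-56.  35.] [-0.  8.]
[-60.  25.] [8. 0.]
[-62.  14.] [18. -5.]
[-62.   2.] [29. -8.]
[-62.  -9.] [ 40. -12.]
[-61. -20.] [ 51. -15.]
[-58. -31.] [ 62. -15.]
[-52. -40.] [ 73. -12.]
[-44. -48.] [83. -7.]
[-35. -54.] [91.  0.]
[-24. -57.] [98.  9.]
[-13. -58.] [102.  20.]
[ -2. -58.] [105.  30.]
[ 10. -58.] [109.  41.]
[ 21. -58.] [112.  52.]
[ 32. -55.] [113.  63.]
```

View pics/s7z.png

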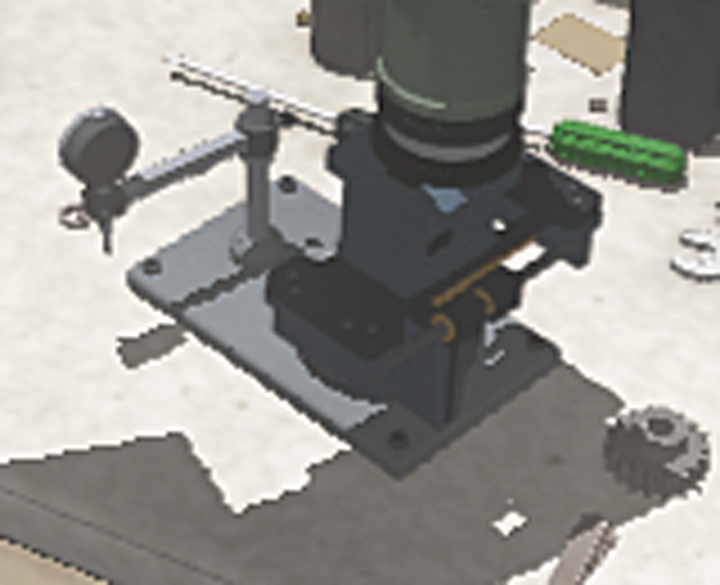

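```bash
python3 - <<'E'
from h import *
rows(48.5,153,290,13,n=30)
E
```

```text
t 8.88 pos [ 421.7 -306.1   26.5] yang -18.2 F [-15.7 -15.5  -2.3] j [-0.64  0.44  1.92 -0.02  0.81 -0.31] op 0.006
loc [-63.   32.6]
L 171.9458839565746 15
[-59.  34.] [-0.  4.]
[-63.  22.] [10. -3.]
[-64.  10.] [21. -8.]
[-64.  -2.] [ 32. -12.]
[-64. -14.] [ 44. -16.]
[-62. -26.] [ 56. -18.]
[-57. -37.] [ 68. -16.]
[-50. -47.] [ 80. -12.]
[-40. -54.] [90. -5.]
[-28. -59.] [98.  5.]
[-16. -60.] [103.  16.]
[ -4. -60.] [107.  28.]
[  8. -60.] [111.  39.]
[ 21. -60.] [114.  51.]
[ 33. -58.] [115.  63.]
```

{"method": "play_rows", "body": {
  "rows": [
    {"gripper":1,"dx":10,"dy":-3,"dz":1,"spin":0},
    {"gripper":1,"dx":21,"dy":-8,"dz":1,"spin":0},
    {"gripper":1,"dx":32,"dy":-12,"dz":1,"spin":0},
    {"gripper":1,"dx":44,"dy":-16,"dz":1,"spin":0}
  ]
}}

```text
t: 9.38
ee_pos: [464.5, -326.5, 27.0]
eef_rot: [0.809, 0.588, -0.012, -0.007]
ft_force: [-5.6, -10.7, -2.9]
opening: 0.006
```

```bash
python3 - <<'E'
from h import *
rows(48.5,181,300,13,n=30)
E
```

```text
t 9.38 pos [ 464.5 -326.5   27. ] yang -18.0 F [ -5.6 -10.7  -2.9] j [-0.62  0.5   1.81 -0.02  0.86 -0.29] op 0.006
loc [-69.2 -14.4]
L 132.70989501476808 12
[-64. -13.] [-0.  5.]
[-63. -25.] [12.  3.]
[-58. -36.] [24.  4.]
[-51. -46.] [35.  8.]
[-42. -53.] [45. 14.]
[-31. -58.] [54. 23.]
[-19. -60.] [59. 34.]
[ -7. -60.] [63. 45.]
[  5. -60.] [67. 57.]
[ 17. -60.] [70. 68.]
[ 29. -59.] [72. 80.]
[ 40. -54.] [71. 92.]
```

{"method": "play_rows", "body": {
  "rows": [
    {"gripper":1,"dx":12,"dy":3,"dz":1,"spin":0},
    {"gripper":1,"dx":24,"dy":4,"dz":1,"spin":0},
    {"gripper":1,"dx":35,"dy":7,"dz":1,"spin":0},
    {"gripper":1,"dx":46,"dy":13,"dz":1,"spin":0},
    {"gripper":1,"dx":55,"dy":22,"dz":1,"spin":0},
    {"gripper":1,"dx":61,"dy":33,"dz":1,"spin":0},
    {"gripper":1,"dx":65,"dy":45,"dz":1,"spin":0}
  ]
}}

```text
t: 10.25
ee_pos: [531.1, -280.8, 28.5]
eef_rot: [0.809, 0.588, -0.011, -0.006]
ft_force: [1.7, -3.3, 0.0]
opening: 0.001
```

```bash
python3 - <<'E'
from h import *
save('scene','s8.png')
a=cv2.imread('pics/s8.png')[170:300,280:440]; cv2.imwrite('pics/s8z.png',cv2.resize(a,None,fx=4.5,fy=4.5,interpolation=cv2.INTER_CUBIC))
rows(48.5,265,300,13,n=30)
E
```

```text
t 10.3 pos [ 531.6 -279.4   28.6] yang -17.9 F [ 3.6 -0.1 -0.6] j [-0.5   0.54  1.73 -0.02  0.9  -0.17] op 0.002
loc [ -3.8 -63.7]
L 61.62615677846426 6
[-20. -60.] [ -8. -15.]
[ -8. -60.] [-4. -3.]
[  4. -60.] [-1.  9.]
[ 17. -60.] [ 3. 21.]
[ 29. -59.] [ 5. 33.]
[ 40. -54.] [ 4. 45.]
```

View pics/s8z.png

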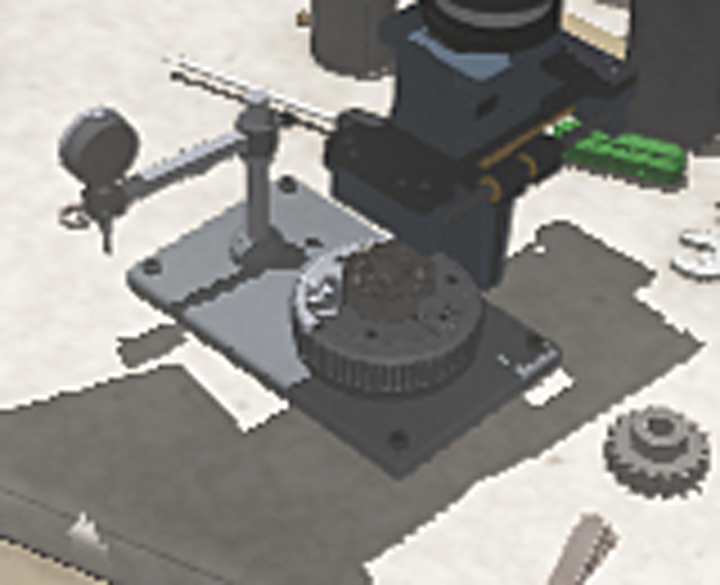

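{"method": "play_rows", "body": {
  "rows": [
    {"gripper":1,"dx":-2,"dy":9,"dz":0,"spin":0},
    {"gripper":1,"dx":2,"dy":21,"dz":0,"spin":0},
    {"gripper":1,"dx":3,"dy":33,"dz":0,"spin":0},
    {"gripper":1,"dx":2,"dy":45,"dz":0,"spin":0},
    {"gripper":1,"dx":15,"dy":50,"dz":2,"spin":0},
    {"gripper":1,"dx":18,"dy":48,"dz":30,"spin":0},
    {"gripper":1,"dx":10,"dy":40,"dz":70,"spin":0},
    {"gripper":1,"dx":10,"dy":40,"dz":75,"spin":0}
  ]
}}

```text
t: 11.3
ee_pos: [542.2, -239.6, 106.2]
eef_rot: [0.809, 0.588, -0.01, -0.005]
ft_force: [0.0, -0.1, 0.3]
opening: 0.008
```

```bash
python3 - <<'E'
from h import *
save('scene','s9.png')
a=cv2.imread('pics/s9.png')[190:290,320:440]; cv2.imwrite('pics/s9z.png',cv2.resize(a,None,fx=6,fy=6,interpolation=cv2.INTER_CUBIC))
s=st();print(toloc(s['ee_pos']))
p=s['ee_pos'][:2]
for q in [(10,-40),(30,85)]: print((loc(*q)-p).round())
E
```

```text
t 11.35 pos [ 541.9 -239.3  105.3] yang -18.0 F [ 0.1 -0.   1.1] j [-0.43  0.44  1.66 -0.01  1.06 -0.11] op 0.006
[ 37.54365558 -61.17139325]
[-29. -20.]
[-141.   38.]
```

View pics/s9z.png

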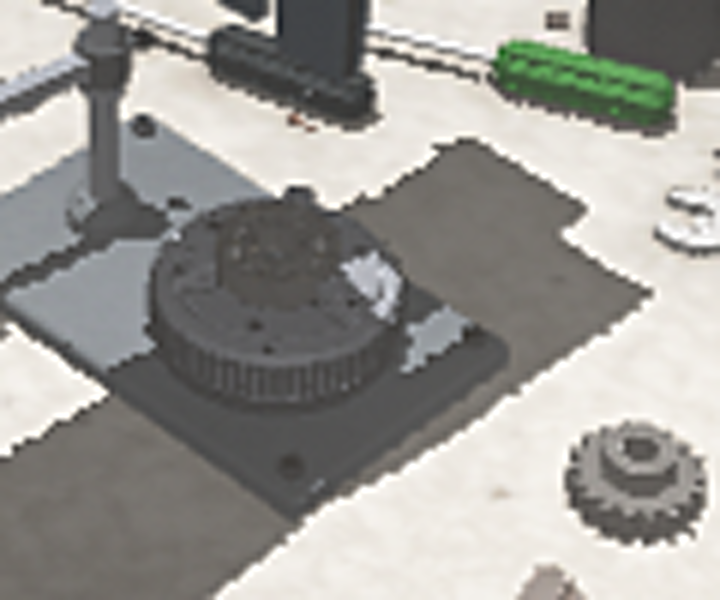

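```bash
cat >> h.py <<'E'
def rect(d,fn,z=46,H=60,k=5):
    g=np.linspace(-H,H,2*H*k); X,Y=np.meshgrid(g,-g) # local x right, y up
    f,cx,cy,T=cam(d); c,s=np.cos(Q[2]),np.sin(Q[2])
    W=np.stack([Q[0]+c*X-s*Y,Q[1]+s*X+c*Y,np.full_like(X,z)],-1)-T[:3,3]
    q=W@T[:3,:3]
    im=cv2.remap(d['frame'][:,:,::-1].copy(),(q[...,0]/q[...,2]*f+cx).astype('f4'),(q[...,1]/q[...,2]*f+cy).astype('f4'),cv2.INTER_CUBIC)
    l=cv2.createCLAHE(2.5,(4,4)); im=cv2.cvtColor(im,cv2.COLOR_BGR2LAB); im[...,0]=l.apply(im[...,0]); im=cv2.cvtColor(im,cv2.COLOR_LAB2BGR)
    cv2.circle(im,(H*k,H*k),int(47.5*k),(0,255,255),1)
    cv2.imwrite('pics/'+fn,im)
E
python3 - <<'E'
from h import *
import pickle
rect(pickle.load(open('scene0.pkl','rb')),'r0.png')
d=pickle.load(open('scene0.pkl','rb')); d['frame']=cv2.imread('pics/s9.png')[:,:,::-1]; rect(d,'r9.png')
cv2.imwrite('pics/r09.png',cv2.resize(np.hstack([cv2.imread('pics/r0.png'),cv2.imread('pics/r9.png')]),(800,400)))
E
```

```text
(no output)
```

View pics/r09.png

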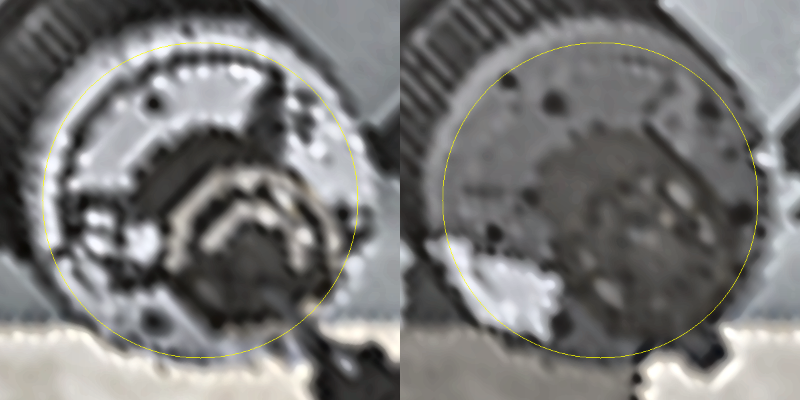

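{"method": "play_rows", "body": {
  "rows": [
    {"gripper":1,"dx":-50,"dy":10,"dz":0,"spin":0},
    {"gripper":1,"dx":-100,"dy":25,"dz":0,"spin":0},
    {"gripper":1,"dx":-138,"dy":38,"dz":0,"spin":0},
    {"gripper":1,"dx":-138,"dy":38,"dz":-25,"spin":0},
    {"gripper":1,"dx":-138,"dy":38,"dz":-65,"spin":0},
    {"gripper":1,"dx":-135,"dy":37,"dz":-76,"spin":0},
    {"gripper":1,"dx":-128,"dy":35,"dz":-76,"spin":0},
    {"gripper":1,"dx":-121,"dy":32,"dz":-76,"spin":0}
  ]
}}

```text
t: 12.35
ee_pos: [422.3, -207.8, 30.0]
eef_rot: [0.809, 0.588, -0.01, -0.005]
ft_force: [0.3, -0.2, -0.2]
opening: 0.004
```

```bash
python3 - <<'E'
from h import *
rows(50,72,183,13,b=9.5,n=30)
E
```

```text
t 12.35 pos [ 422.3 -207.8   30. ] yang -18.0 F [ 0.3 -0.2 -0.2] j [-0.47  0.37  2.03 -0.02  0.75 -0.15] op 0.004
loc [30.8 62.3]
L 147.84322845346014 13
[31. 57.] [ 5. -1.]
[19. 59.] [ -1. -12.]
[ 7. 60.] [ -5. -23.]
[-5. 60.] [ -8. -35.]
[-18.  59.] [-12. -47.]
[-30.  58.] [-14. -59.]
[-41.  53.] [-13. -71.]
[-51.  45.] [ -9. -83.]
[-59.  36.] [ -2. -93.]
[-64.  25.] [   7. -101.]
[-66.  13.] [  18. -107.]
[-66.   0.] [  29. -111.]
[-66. -12.] [  41. -115.]
```

{"method": "play_rows", "body": {
  "rows": [
    {"gripper":1,"dx":5,"dy":-1,"dz":-1,"spin":0},
    {"gripper":1,"dx":0,"dy":-12,"dz":-1,"spin":0},
    {"gripper":1,"dx":-3,"dy":-24,"dz":-1,"spin":0},
    {"gripper":1,"dx":-7,"dy":-36,"dz":-1,"spin":0},
    {"gripper":1,"dx":-11,"dy":-47,"dz":-1,"spin":0},
    {"gripper":1,"dx":-13,"dy":-59,"dz":-1,"spin":0},
    {"gripper":1,"dx":-12,"dy":-71,"dz":-1,"spin":0},
    {"gripper":1,"dx":-8,"dy":-82,"dz":-1,"spin":0},
    {"gripper":1,"dx":-1,"dy":-92,"dz":-1,"spin":0},
    {"gripper":1,"dx":8,"dy":-100,"dz":-1,"spin":0}
  ]
}}

```text
t: 13.6
ee_pos: [425.4, -309.4, 28.9]
eef_rot: [0.807, 0.59, -0.015, -0.007]
ft_force: [-14.4, -10.4, -0.9]
opening: 0.007
```

```bash
python3 - <<'E'
from h import *
rows(49,160,305,13,b=9.5,n=30)
E
```

```text
t 13.6 pos [ 425.4 -309.4   28.9] yang -17.7 F [-14.4 -10.4  -0.9] j [-0.64  0.44  1.9  -0.03  0.82 -0.3 ] op 0.007
loc [-65.   28.1]
L 174.98219568240197 15
[-62.  26.] [3. 2.]
[-65.  14.] [13. -4.]
[-65.   2.] [25. -8.]
[-65. -11.] [ 37. -12.]
[-63. -23.] [ 49. -14.]
[-58. -35.] [ 62. -13.]
[-50. -44.] [74. -8.]
[-40. -52.] [84. -1.]
[-29. -57.] [92.  8.]
[-17. -58.] [97. 19.]
[ -4. -58.] [101.  31.]
[  8. -58.] [105.  43.]
[ 21. -58.] [109.  55.]
[ 33. -55.] [110.  68.]
[ 44. -50.] [108.  80.]
```

{"method": "play_rows", "body": {
  "rows": [
    {"gripper":1,"dx":13,"dy":-4,"dz":0,"spin":0},
    {"gripper":1,"dx":25,"dy":-8,"dz":0,"spin":0},
    {"gripper":1,"dx":37,"dy":-12,"dz":0,"spin":0},
    {"gripper":1,"dx":49,"dy":-14,"dz":0,"spin":0},
    {"gripper":1,"dx":61,"dy":-14,"dz":0,"spin":0},
    {"gripper":1,"dx":73,"dy":-9,"dz":0,"spin":0},
    {"gripper":1,"dx":83,"dy":-2,"dz":0,"spin":0},
    {"gripper":1,"dx":91,"dy":8,"dz":0,"spin":0},
    {"gripper":1,"dx":97,"dy":19,"dz":0,"spin":0},
    {"gripper":1,"dx":101,"dy":31,"dz":0,"spin":0}
  ]
}}

```text
t: 14.85
ee_pos: [530.9, -280.9, 30.7]
eef_rot: [0.807, 0.59, -0.012, -0.002]
ft_force: [5.5, -4.7, -1.9]
opening: 0.006
```

```bash
python3 - <<'E'
from h import *
rows(49,265,305,13,b=9.5,n=30)
E
```

```text
t 14.85 pos [ 530.9 -280.9   30.7] yang -17.7 F [ 5.5 -4.7 -1.9] j [-0.49  0.53  1.73 -0.03  0.9  -0.17] op 0.006
loc [ -5.4 -63.6]
L 66.20716041627344 7
[-20. -58.] [-10. -13.]
[ -9. -58.] [-6. -2.]
[  2. -58.] [-3.  8.]
[ 13. -58.] [ 1. 19.]
[ 24. -58.] [ 4. 30.]
[ 34. -55.] [ 4. 41.]
[ 44. -50.] [ 2. 51.]
```

{"method": "play_rows", "body": {
  "rows": [
    {"gripper":1,"dx":-2,"dy":10,"dz":0,"spin":0},
    {"gripper":1,"dx":2,"dy":22,"dz":0,"spin":0},
    {"gripper":1,"dx":3,"dy":34,"dz":0,"spin":0},
    {"gripper":1,"dx":2,"dy":46,"dz":0,"spin":0},
    {"gripper":1,"dx":15,"dy":51,"dz":2,"spin":0},
    {"gripper":1,"dx":18,"dy":49,"dz":30,"spin":0},
    {"gripper":1,"dx":10,"dy":40,"dz":70,"spin":0},
    {"gripper":1,"dx":10,"dy":40,"dz":75,"spin":0}
  ]
}}

```text
t: 15.85
ee_pos: [542.9, -242.1, 109.1]
eef_rot: [0.808, 0.59, -0.011, 0.001]
ft_force: [0.1, 0.3, -0.5]
opening: 0.006
```

```bash
python3 - <<'E'
from h import *
d=save('scene','s10.png'); rect(d,'r10.png')
a=cv2.imread('pics/s10.png')[190:290,320:440]; a=cv2.resize(a,(480,400),interpolation=cv2.INTER_CUBIC)
cv2.imwrite('pics/s10z.png',np.hstack([a,cv2.resize(cv2.imread('pics/r10.png'),(320,400))[:,:] if 0 else cv2.copyMakeBorder(cv2.resize(cv2.imread('pics/r10.png'),(320,320)),0,80,0,0,0)]))
s=st();print(toloc(s['ee_pos']))
E
```

```text
t 15.9 pos [ 542.3 -241.5  108.1] yang -17.7 F [0.2 0.6 0.1] j [-0.43  0.44  1.66 -0.02  1.05 -0.11] op 0.001
[ 35.61256032 -62.31170687]
```

View pics/s10z.png

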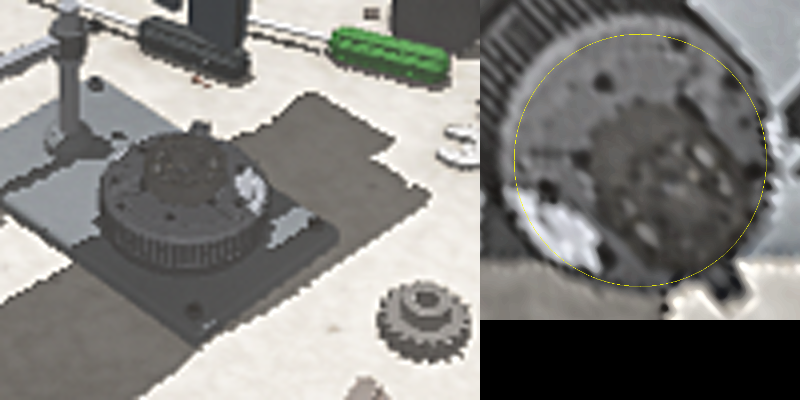

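View pics/r10.png

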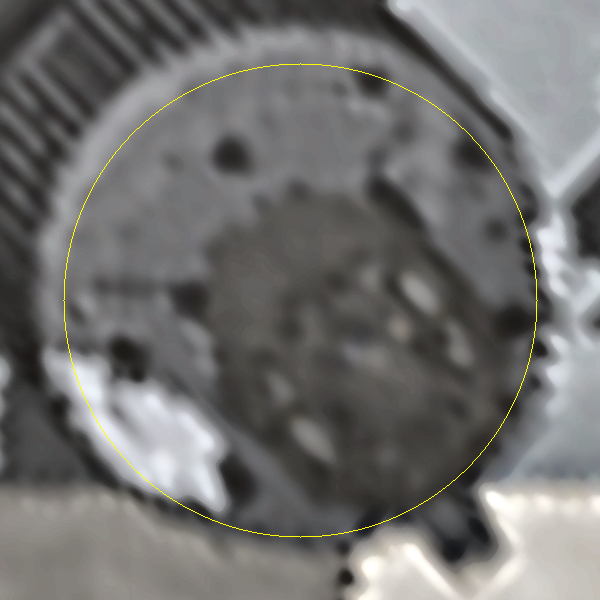

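{"method": "play_rows", "body": {
  "rows": [
    {"gripper":1,"dx":-50,"dy":12,"dz":0,"spin":0},
    {"gripper":1,"dx":-100,"dy":27,"dz":0,"spin":0},
    {"gripper":1,"dx":-138,"dy":40,"dz":0,"spin":0},
    {"gripper":1,"dx":-138,"dy":40,"dz":-25,"spin":0},
    {"gripper":1,"dx":-138,"dy":40,"dz":-65,"spin":0},
    {"gripper":1,"dx":-135,"dy":39,"dz":-78,"spin":0},
    {"gripper":1,"dx":-128,"dy":37,"dz":-78,"spin":0},
    {"gripper":1,"dx":-120,"dy":34,"dz":-78,"spin":0}
  ]
}}

```text
t: 16.9
ee_pos: [423.9, -208.1, 30.9]
eef_rot: [0.808, 0.59, -0.011, 0.0]
ft_force: [-0.6, 1.2, -0.5]
opening: 0.005
```

```bash
python3 - <<'E'
from h import *
rows(50,72,183,13,b=9.5,n=30)
E
```

```text
t 16.9 pos [ 423.9 -208.1   30.9] yang -17.7 F [-0.6  1.2 -0.5] j [-0.47  0.37  2.04 -0.03  0.75 -0.14] op 0.005
loc [30.9 60.7]
L 147.84322845346014 13
[31. 57.] [ 4. -1.]
[19. 59.] [ -2. -11.]
[ 7. 60.] [ -6. -23.]
[-5. 60.] [-10. -35.]
[-18.  59.] [-14. -47.]
[-30.  58.] [-16. -59.]
[-41.  53.] [-15. -71.]
[-51.  45.] [-11. -83.]
[-59.  36.] [ -4. -93.]
[-64.  25.] [   5. -101.]
[-66.  13.] [  16. -107.]
[-66.   0.] [  28. -111.]
[-66. -12.] [  39. -115.]
```

{"method": "play_rows", "body": {
  "rows": [
    {"gripper":1,"dx":4,"dy":-1,"dz":-2,"spin":0},
    {"gripper":1,"dx":-1,"dy":-12,"dz":-2,"spin":0},
    {"gripper":1,"dx":-5,"dy":-24,"dz":-2,"spin":0},
    {"gripper":1,"dx":-9,"dy":-36,"dz":-2,"spin":0},
    {"gripper":1,"dx":-13,"dy":-47,"dz":-2,"spin":0},
    {"gripper":1,"dx":-15,"dy":-59,"dz":-2,"spin":0},
    {"gripper":1,"dx":-14,"dy":-71,"dz":-2,"spin":0},
    {"gripper":1,"dx":-10,"dy":-82,"dz":-2,"spin":0},
    {"gripper":1,"dx":-3,"dy":-92,"dz":-2,"spin":0},
    {"gripper":1,"dx":6,"dy":-100,"dz":-2,"spin":0}
  ]
}}

```text
t: 18.15
ee_pos: [425.6, -309.6, 29.0]
eef_rot: [0.806, 0.591, -0.015, -0.002]
ft_force: [-12.7, -9.1, -0.9]
opening: 0.004
```

{"method": "play_rows", "body": {
  "rows": [
    {"gripper":1,"dx":-4,"dy":-12,"dz":0,"spin":0},
    {"gripper":1,"dx":-10,"dy":-25,"dz":5,"spin":0},
    {"gripper":1,"dx":-20,"dy":-30,"dz":40,"spin":0},
    {"gripper":1,"dx":-30,"dy":-20,"dz":90,"spin":0},
    {"gripper":1,"dx":-40,"dy":20,"dz":150,"spin":0},
    {"gripper":1,"dx":-60,"dy":80,"dz":170,"spin":0},
    {"gripper":1,"dx":-60,"dy":140,"dz":170,"spin":0},
    {"gripper":1,"dx":-60,"dy":200,"dz":170,"spin":0},
    {"gripper":1,"dx":-60,"dy":260,"dz":170,"spin":0},
    {"gripper":1,"dx":-60,"dy":320,"dz":170,"spin":0}
  ]
}}

```text
t: 19.4
ee_pos: [365.8, 11.2, 200.2]
eef_rot: [0.807, 0.591, -0.014, -0.001]
ft_force: [1.6, -0.3, 0.9]
opening: 0.006
```

{"method": "play_rows", "body": {
  "rows": [
    {"gripper":1,"dx":0,"dy":60,"dz":0,"spin":0},
    {"gripper":1,"dx":0,"dy":120,"dz":0,"spin":0},
    {"gripper":1,"dx":0,"dy":160,"dz":0,"spin":0},
    {"gripper":1,"dx":0,"dy":160,"dz":0,"spin":0}
  ]
}}

```text
t: 19.9
ee_pos: [366.1, 173.4, 200.9]
eef_rot: [0.805, 0.593, -0.013, -0.001]
ft_force: [0.3, -0.3, -0.7]
opening: 0.003
```

```bash
python3 - <<'E'
from h import *
st()
d=save('scene','s11.png'); rect(d,'r11.png'); t=save('top','t11.png'); rect(t,'rt11.png')
cv2.imwrite('pics/rr11.png',cv2.resize(np.hstack([cv2.imread('pics/r11.png'),cv2.imread('pics/rt11.png')]),(800,400)))
a=cv2.imread('pics/t11.png')[140:280,270:480]; cv2.imwrite('pics/t11z.png',cv2.resize(a,None,fx=3.8,fy=3.8,interpolation=cv2.INTER_CUBIC))
E
```

```text
t 19.9 pos [366.1 173.4 200.9] yang -17.3 F [ 0.3 -0.3 -0.7] j [ 0.42  0.07  1.92 -0.    1.17  0.72] op 0.003
```

View pics/rr11.png

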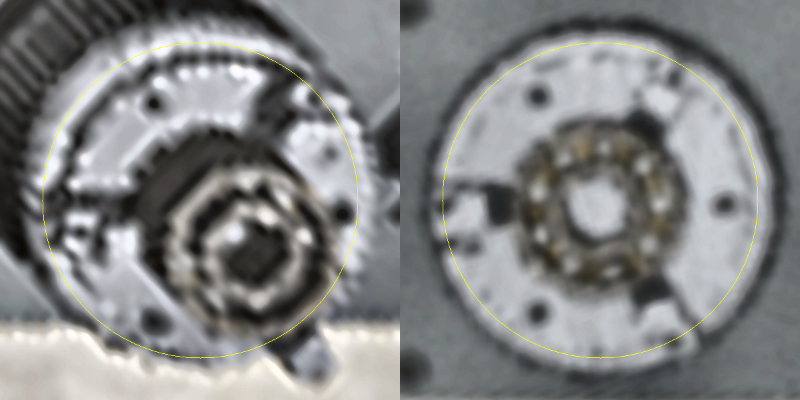

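View pics/t11z.png

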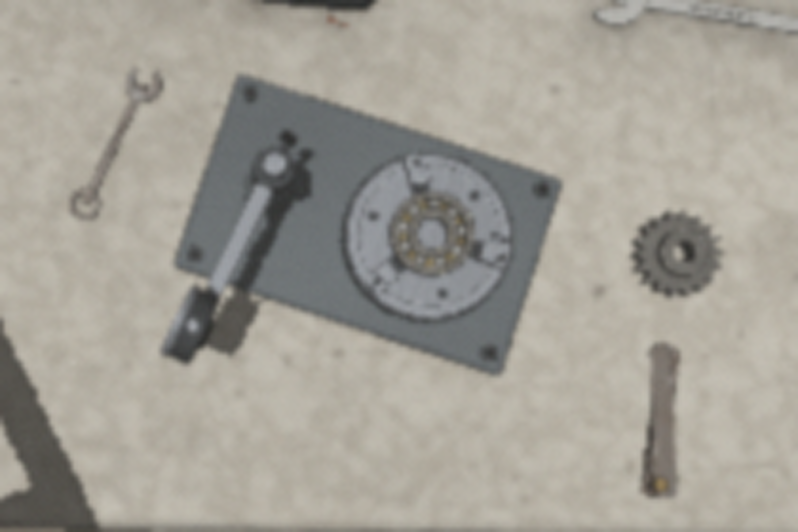

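```bash
python3 - <<'E'
from h import *
t=grab_frame('top'); d=grab_frame('scene')
def polar(d,fn,z=46):
    f,cx,cy,T=cam(d)
    th=np.radians(np.arange(0,360,.5)); r=np.arange(60,30,-.15)
    A,Rr=np.meshgrid(th,r); c,s=np.cos(Q[2]),np.sin(Q[2]); X=Rr*np.cos(A);Y=Rr*np.sin(A)
    W=np.stack([Q[0]+c*X-s*Y,Q[1]+s*X+c*Y,np.full_like(X,z)],-1)-T[:3,3]; q=W@T[:3,:3]
    return cv2.remap(d['frame'][:,:,::-1].copy(),(q[...,0]/q[...,2]*f+cx).astype('f4'),(q[...,1]/q[...,2]*f+cy).astype('f4'),cv2.INTER_CUBIC)
a=polar(t,'');b=polar(d,'')
im=np.vstack([a,b])
for k in range(0,360,30):
    cv2.putText(im,str(k),(2*k,10),0,.35,(0,0,255),1); cv2.line(im,(2*k,0),(2*k,4),(0,0,255),1)
cv2.imwrite('pics/pol.png',im)
E
```

```text
(no output)
```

View pics/pol.png

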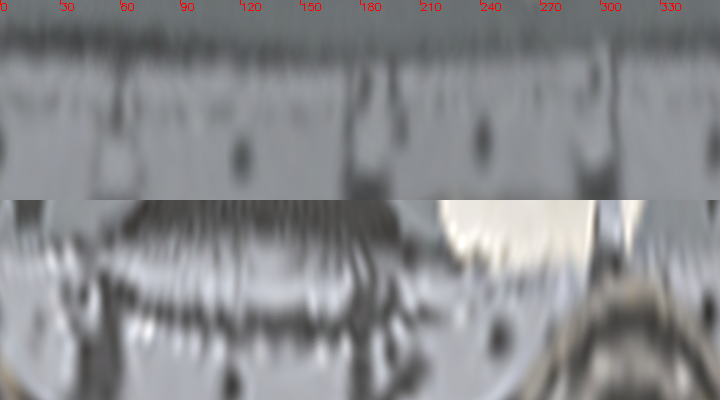

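```bash
python3 - <<'E'
from h import *
st(); print(finish_job())
E
```

```text
t 20.1 pos [365.8 170.2 200.4] yang -17.6 F [-0.4 -0.1 -0.4] j [ 0.41  0.07  1.92 -0.    1.17  0.72] op 0.009
the job is handed in; nothing more can be done
None
```

I handed the job in at t = 20.1 s. The gauge arm is swung clear, the chuck ring is at about two full turns, and the jaws stand off the bearing.

**Gauge arm:** I pushed the bar toward the robot with the closed fingers. It ended at roughly -1.6 rad, judged from the pictures. The force readings between pushing moves were about 2–3 N.

**Ring:** I turned it counter-clockwise with two long strokes and one short one along the rim. The index mark read about 288° after the first stroke, then 594°. After the last it stood at about 196–198°, its starting place, which makes about 718–720°. Adding the last stroke's path length gives about 714°, so the two estimates agree within a few degrees. The allowed window is 720° ± 72°.

**Last checks:**
- The final top picture shows the three jaws standing off the bearing, and the bearing lying centred on the chuck.
- The pinion, spanner and feeler gauge are at the same pixel positions as at the start.
- The robot was clear of everything, with the wrist force near zero.

**Uncertain points:** The mark is only a few pixels wide in both cameras, so the ring angle is good to perhaps ±5°. The closed fingers turned out thinner than I had assumed (about 10 mm from the centre line instead of 13.5 mm), and I allowed for this from the second stroke on. The largest force I read on the ring was about 23 N. No check failed.

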